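# Set the bottle labeller's side stop

## Robot

A 7-joint arm with a two-finger parallel gripper is mounted at the origin on the work surface. World frame = base frame: x ahead of the robot, y to its left, z up, the work surface at z = 0. Lengths are in mm, angles in rad, forces in N, time in s.
With the tool pointing down it reaches from about 425 to 800 mm from the base axis. Payload 8.3 kg.
Tool frame: the origin (TCP) lies between the finger pads; the fingertips stand 14 mm ahead of it and the grasp point (between the pads) lies 5 mm behind it; z points along the fingers, y is the line along which they close (so a half turn about z gives the same grasp; the last joint's range is limited). The gripper opens to 85 mm and grips with 20 to 120 N. Pads are 22 mm wide; open, the fingers measure 114 mm over their backs; the gripper's body (76 mm by 85 mm) begins 54 mm behind the grasp point. The pads swing forward as they close: fully open they stand 13 mm farther back than shut.
Start: joints at [1.255, 0.383, 0.016, 1.37, -0.006, 1.388, -0.046], TCP at [156.361, -605.108, 245.279] pointing down, gripper open.
Joint ranges: [-2.95, 2.95], [-0.25, 2.06], [-1.52, 1.56], [0.18, 2.33], [-1.44, 4.58], [0.02, 2.06], [-3.01, 3.01]. Speed limits (rad/s): [2.39, 2.39, 3.01, 3.01, 3.14, 3.14, 3.14].

## Interface

Orientations are given as a rotation vector (axis times angle).
In Python, from workcell import r, cams, job, spotter gives the robot as it stands.
- The arm moves only by the shell command python3 -m crank 'ROWS' [OPENING]. ROWS is JSON, a list of rows, each a list of 2 entries, a list of its own where there are three numbers: the shift along the tool's x, y, z in mm, then the turn about the tool's z in rad. A call has 1 to 20 rows; each row shifts and turns the commanded pose from where the row before left it, along the tool's axes as they then stand; what a row does not reach is not made up. A row lasts 1/8 s, in which the tool goes at most 62.5 mm and 10.7 degrees, less where a joint would pass 70% of its speed; a pose out of reach is approached as far as the arm can. A call with a gripper value outside its range is refused whole. OPENING is the closure, from 0 (fully open) to 1 (shut), set as the call begins (- or left out, the last holds). The fingers move at their own pace and stop on an object; the grip force is fixed at half the most. Time passes only in rows, so rows that do not move let the fingers close. It gives the time, the measured TCP pose, the force, the opening and the grip force at its end, in the units of the state.
- r.observe(): the state, without advancing time (a new reading comes with each control period).
- cams.read_camera(name): name is "side" or "top"; returns a dict with "color" (420x560x3 uint8, blue, green, red), "fx", "fy", "cx", "cy" (pixels), "eye" and "orientation" of the camera in the world. Camera axes: x right, y down, z forward; pixel columns grow to the right and rows downward; lengths in mm; the calibration is good to about 2 mm. A picture is of the moment at which its call begins. There is no depth.
- job.hand_in(): hands the job in; it is judged then, once.
Trained networks look in a picture, given as the dict that the camera call returned (one of the last four; its "shot" number tells which), for a name from the list of things; names that differ only in an ending like _2 or _b are one class to them, and where a whole thing is asked for, a point or a joint stands for the part that bears it (a point fixed in the world has none). Each returns a list of dicts, best first, with "p" (0 to 1); they miss things now and then, are a little off and sometimes report something else, mostly with a low value. They report only what shows in the picture. A call takes as long as a camera call. They do not tell look-alikes from the thing itself.
- spotter.masks_of(picture, thing): "region" (420x560 bool, what is visible of it) and "uv" ([column, row] in pixels, amid what is visible of it).
- spotter.spot_point(picture, thing): "uv" ([column, row] in pixels: a listed point, or the origin of a listed thing).
The state is a dict: "time": time; "joint_positions": joint angles; "qd": joint speeds; "tau": joint torques, N m; "eef_pos": TCP position; "eef_rot": TCP orientation; "wrist_force": force on the tool from outside, world axes, zero at the start; "ft_torque": the same for the moment, N m; "gripper_width": finger opening in mm; "finger_force": force on a finger pad.
Only numpy, scipy, OpenCV 4.12 (cv2) and the standard library are available. Lean on these libraries where they do the work, as an engineer would, in place of code of your own. Each camera call takes 0.05 s, during which the arm holds its last target. There are 200 camera calls.

## Task

The labeller's side stop has to be drawn out to 150 mm, but two steel sampling cups stand in its way: first clear them by nesting all three cups upright in size order, the small one in the middle one and that in the large one, which stays standing on the bench. Then squeeze the lock button on the stop arm's grip and, keeping it squeezed, draw the arm out until its third long scale line (150 mm) is at the mouth of the tube. Finish while still holding the grip there with the button squeezed in, so that I can tighten the clamp screw; leave the other things on the bench where they are.

Things in the scene. Friction and masses are not known exactly. Their poses are not given: they have to be found in the camera images.
- labeller: Bench bottle labeller, fixed: aluminium base 260 x 250 mm, two rollers, steel side plates (85 mm high, 160 mm at the back), label roll, crank. Origin: centre of its footprint on the bench; z up, -x faces the robot, -y is the way the stop arm draws out. An outer tube 32 mm wide lies along its robot side (x = -100 mm), top 57 mm above the bench, ending in a dark collar, the mouth.
- tube_mouth (a point): Centre of the outer tube's mouth, 43 mm above the bench, at x = -100 mm, y = -120 mm of the labeller; same axes as the labeller. The scale is read at this end face.
- stop_arm (a joint): How far the inner arm is out of the tube along the labeller's -y, m (0 shut, at most 0.165, starts 0.010 to 0.040): the scale value at the mouth. Aluminium bar 22 mm wide, top 52 mm above the bench, a black line across it every 10 mm, each fifth one long (50, 100, 150 mm, counted from the grip). Unlocked it slides with about 1.5 N.
- stop_paddle (a point): Centre of the upright steel stop paddle at the arm's outer end: 60 mm (x) wide, 6 mm thick, 34 to 140 mm above the bench, 105 mm to the labeller's +x side of the bar's centre line. A cross bar 34 to 52 mm above the bench joins it to the bar. The outer face of both is 55 mm plus the scale value from the mouth; they sweep outward with the arm.
- stop_grip (a point): Centre of the grip: an upright black post 22 (x) by 16 mm (y), top 125 mm above the bench, lock button in its +x side. It is 105 mm above the bench on the bar's centre line, 22 mm plus the scale value from the mouth. Pinch it from above, fingers closing along the labeller's x: 30 mm over post and button, 25 mm with the button in; keep the fingertips 60 mm or more above the bench.
- lock_button (a joint): Travel of the steel lock button, m: 0 out (arm locked), 0.005 fully in; a spring holds it out with 6 N, 8 N when fully in. Pressed in 2.5 mm or more it frees the arm; let go it springs out and its pin locks the arm firmly at the nearest 5 mm notch.
- button_face (a point): Centre of the button's outer face, 19 mm to the labeller's +x side of the grip's centre when out, 105 mm above the bench; the face is 16 mm (y) by 32 mm (z). The button presses toward the labeller's -x.
- cup_large: Large open steel cup, double-walled and slightly tapered: 78 mm across the rim, 70 mm at the foot, 68 mm high, wall 4 mm, inner floor 16 mm above its underside (62 mm across). 0.2 kg. Stands on its own, away from the arm. Origin: centre of the underside, z up.
- cup_middle: Middle cup of the same kind: 62 mm rim, 54 mm foot, 66 mm high, wall 4 mm, inner floor 16 mm above its underside (46 mm across). 0.15 kg. Starts in the stop arm's way beside the small cup, in either of two places 105 mm apart along the labeller's x. Nested in the large cup its rim stands 14 mm above the large cup's. Origin: centre of the underside, z up.
- cup_small: Small cup of the same kind: 46 mm rim, 38 mm foot, 64 mm high, wall 4 mm, inner floor 16 mm above its underside. 0.1 kg. Starts in the stop arm's way. Nested in the middle cup its rim stands 14 mm above the middle cup's. Origin: centre of the underside, z up.
- bottle_a: Full amber bottle, 74 mm across, 190 mm high, standing; leave alone. Origin: centre of the underside.
- bottle_c: Clear bottle, same size; leave alone.
- stopper: Bar-top cork stopper standing on its cork end, 30 mm across, 36 mm high, near the cups; leave alone.
- wood_block: Dark wooden block 70 x 130 x 35 mm; leave alone.
- label_roll: Roll of labels lying flat, 84 mm across, 50 mm high; leave alone.
Not all that is in view belongs to the job. Leave any purple look-alike of the cup_small alone. Leave any green look-alike of the cup_large alone.

How it is judged:
By the outcome, as a careful person would: the job done as asked, in the order asked, and still so for the second after the job is handed in, while the arm keeps its last pose, push and grip.
It also fails if it takes over 67 s, if anything falls off the work surface, if the arm or the gripper's body presses on something with over 40 N, if the wrist force passes 120 N, or if a joint passes its speed limit or range.

## Working session

There is one attempt and no reset: what is moved stays moved. The work goes in short steps, Python scripts to look and compute and a shell command to move; the robot and the scene stay as the last step left them, time stands still between calls to the robot, and variables do not carry over. Pictures are saved under pics/ and viewed, at most 10 in all, crops included, and the job is handed in when it is done.

```bash
mkdir -p pics; ls; cat > h.py <<'E'
import numpy as np, cv2
from scipy.spatial.transform import Rotation as R
from workcell import r, cams, job, spotter
def pose(c):
    o=np.array(c["orientation"],float)
    M=o if o.shape==(3,3) else (R.from_rotvec(o).as_matrix() if o.size==3 else R.from_quat(o).as_matrix())
    return np.array(c["eye"],float),M
def ray(c,uv):
    e,M=pose(c); d=M@np.array([(uv[0]-c["cx"])/c["fx"],(uv[1]-c["cy"])/c["fy"],1]); return e,d/np.linalg.norm(d)
def atz(c,uv,z):
    e,d=ray(c,uv); return e+d*(z-e[2])/d[2]
def proj(c,p):
    e,M=pose(c); q=M.T@(np.array(p,float)-e); return np.array([c["fx"]*q[0]/q[2]+c["cx"],c["fy"]*q[1]/q[2]+c["cy"]])
def tri(c1,u1,c2,u2):
    e1,d1=ray(c1,u1); e2,d2=ray(c2,u2)
    A=np.stack([d1,-d2],1); s=np.linalg.lstsq(A,e2-e1,rcond=None)[0]
    a,b=e1+s[0]*d1,e2+s[1]*d2; return (a+b)/2,np.linalg.norm(a-b)
E
python3 - <<'E'
from h import *
np.set_printoptions(precision=1,suppress=True)
o=r.observe(); print(o)
P={n:cams.read_camera(n) for n in("top","side")}
for n,c in P.items():
    print(n,c["fx"],c["eye"],c["orientation"]); cv2.imwrite(f"pics/{n}0.png",c["color"])
for t in["labeller","tube_mouth","stop_paddle","stop_grip","button_face","cup_large","cup_middle","cup_small","stopper","bottle_a","bottle_c","wood_block","label_roll"]:
    for n,c in P.items():
        print(t,n,[(np.round(d["uv"]).tolist(),round(d["p"],2)) for d in spotter.spot_point(c,t)])
E
```

```text
pics
{'time': 0.0, 'joint_positions': array([ 1.3,  0.4,  0. ,  1.4, -0. ,  1.4, -0. ]), 'qd': array([ 0., -0.,  0.,  0.,  0., -0.,  0.]), 'tau': array([  0. , -62.8,   0.8, -37.2,   0. ,   0. ,   0. ]), 'eef_pos': array([ 156.3, -604.7,  244.3]), 'eef_rot': array([-3.1, -0.4,  0. ]), 'wrist_force': array([ 0.1, -0.5, -0.3]), 'ft_torque': array([-0.,  0., -0.]), 'finger_force': 0.0, 'gripper_width': 85.04841640965503}
top 515.7538885953435 [ 295.4  -56.3 1338.2] [-2.1  2.1 -0.2]
side 448.59320431931997 [100.3 826.6 628. ] [-0.5  2.5 -1.5]
labeller top [([164.0, 165.0], 0.77)]
labeller side [([150.0, 311.0], 0.58), ([228.0, 241.0], 0.4)]
tube_mouth top [([203.0, 199.0], 0.94), ([374.0, 129.0], 0.49)]
tube_mouth side [([221.0, 275.0], 0.91)]
stop_paddle top [([228.0, 161.0], 0.81)]
stop_paddle side [([198.0, 231.0], 0.68)]
stop_grip top [([208.0, 200.0], 0.95)]
stop_grip side [([228.0, 245.0], 0.58)]
button_face top [([212.0, 189.0], 0.42)]
button_face side [([299.0, 208.0], 0.54), ([221.0, 241.0], 0.43)]
cup_large top [([363.0, 210.0], 0.96), ([431.0, 216.0], 0.83), ([411.0, 256.0], 0
[... 180 characters left out ...]
.0, 189.0], 0.28)]
cup_small top [([272.0, 172.0], 0.77), ([291.0, 137.0], 0.7), ([135.0, 280.0], 0.66)]
cup_small side [([230.0, 240.0], 0.6), ([204.0, 224.0], 0.58)]
stopper top [([297.0, 199.0], 0.46)]
stopper side [([264.0, 230.0], 0.51)]
bottle_a top [([436.0, 161.0], 0.92), ([374.0, 128.0], 0.74), ([296.0, 195.0], 0.22)]
bottle_a side [([236.0, 190.0], 0.9), ([280.0, 176.0], 0.59)]
bottle_c top [([436.0, 161.0], 0.92), ([374.0, 128.0], 0.74), ([296.0, 195.0], 0.22)]
bottle_c side [([236.0, 190.0], 0.9), ([280.0, 176.0], 0.59)]
wood_block top [([348.0, 290.0], 0.81)]
wood_block side [([360.0, 231.0], 0.95)]
label_roll top [([435.0, 160.0], 0.21)]
label_roll side [([271.0, 381.0], 0.96)]
```

View pics/top0.png

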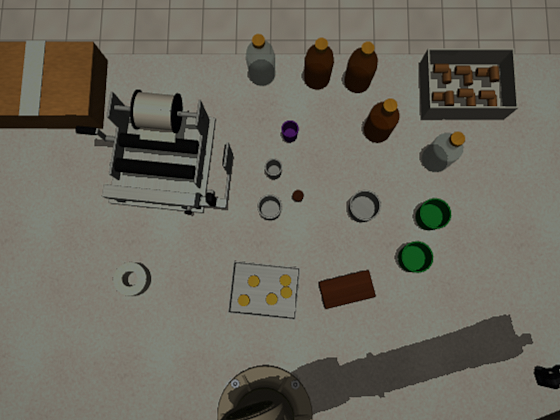

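View pics/side0.png

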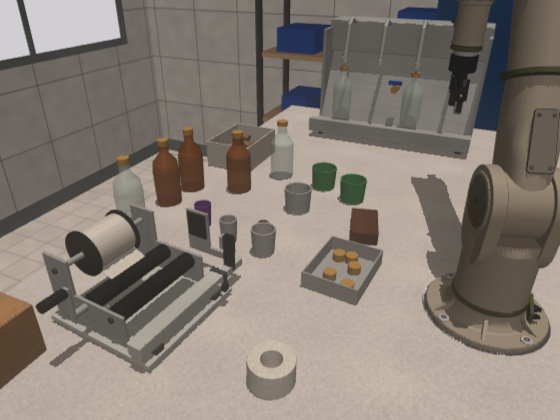

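The top view shows the steel cups: small at (274,169), middle at (270,207), large at (363,207). The stopper is at (297,196), the grip at (210,199) and the paddle at (228,160). The purple cup (290,131) and both green cups are decoys. In the side view the small cup is at (229,227), the middle at (263,240) and the large at (298,199). Next I'll fit the silhouettes from both views.

```bash
cat >> h.py <<'E'
from scipy.optimize import minimize
def fit(P,thing,near,D,d,H,free=True,show=True):
    """fit cup frustum (x,y,z of underside) to best masks near the point"""
    t=np.linspace(0,2*np.pi,48,endpoint=False); cs=np.stack([np.cos(t),np.sin(t)],1)
    S=[]
    for n,c in P.items():
        m=[q for q in spotter.masks_of(c,thing) if np.linalg.norm(np.array(q["uv"])-proj(c,[*near[:2],H/2]))<22]
        if m: S.append((c,m[0]["region"].astype(np.uint8)*1.0)); print(thing,n,m[0]["uv"],m[0]["p"],m[0]["region"].sum())
    def cost(p):
        z=p[2] if free else 0; e=0
        pts=np.vstack([np.c_[cs*D/2+p[:2],np.full(48,z+H)],np.c_[cs*d/2+p[:2],np.full(48,z)]])
        for c,m in S:
            uv=np.array([proj(c,q) for q in pts],np.float32); h=cv2.convexHull(uv)
            a=np.zeros((420,560),np.uint8); cv2.fillConvexPoly(a,np.round(h*16).astype(np.int32),255,cv2.LINE_AA,4)
            e+=np.abs(a/255.-m).sum()/m.sum()
        return e
    b=minimize(cost,[*near[:2],0][:3 if free else 2],method="Nelder-Mead",options=dict(initial_simplex=np.array([near[:2]+[0],[near[0]+8,near[1],0],[near[0],near[1]+8,0],[near[0],near[1],6]])[:4 if free else 3,:3 if free else 2],xatol=.1,fatol=1e-4))
    return b.x,b.fun
E
python3 - <<'E'
from h import *
np.set_printoptions(precision=1,suppress=True)
o=r.observe(); M=R.from_rotvec(o["eef_rot"]).as_matrix(); print("tool axes\n",M)
P={n:cams.read_camera(n) for n in("top","side")}
for t,uv,D,d,H in[("cup_large",(363,207),78,70,68),("cup_middle",(270,207),62,54,66),("cup_small",(274,169),46,38,64)]:
    near=atz(P["top"],uv,H/2).tolist()
    for f in(True,False): print(t,fit(P,t,near,D,d,H,f))
c=P["top"]; print("stopper",atz(c,(297,196),18))
def best(n,t): return spotter.spot_point(P[n],t)
for t,z,k in[("tube_mouth",43,0),("stop_grip",105,0),("stop_paddle",87,0),("button_face",105,1)]:
    a=best("top",t)[0]["uv"]; b=best("side",t); b=b[min(k,len(b)-1)]["uv"]
    print(t,a,b,"tri",tri(P["top"],a,P["side"],b),"z top/side",atz(P["top"],a,z),atz(P["side"],b,z))
cr=np.hstack([cv2.resize(c["color"][85:225,90:240],None,fx=2.6,fy=2.6,interpolation=cv2.INTER_CUBIC),cv2.resize(P["side"]["color"][180:320,150:300],None,fx=2.6,fy=2.6,interpolation=cv2.INTER_CUBIC)])
cv2.imwrite("pics/crop1.png",cv2.convertScaleAbs(cr,alpha=1.4))
E
```

```text
tool axes
 [[ 1.   0.3  0. ]
 [ 0.3 -1.   0. ]
 [ 0.  -0.  -1. ]]
cup_large side [297.2, 197.7] 0.65 784
cup_large (array([ 531.4, -290.8,  -25.9]), np.float64(0.04350240096038416))
cup_large side [297.2, 197.7] 0.65 784
cup_large (array([ 514.7, -246.4]), np.float64(0.0846438575430172))
cup_middle top [272.2, 203.3] 0.91 457
cup_middle side [262.2, 241.4] 0.65 786
cup_middle (array([509.1,  -6.4,  -0.5]), np.float64(0.31260982541802085))
cup_middle top [272.2, 203.3] 0.91 457
cup_middle side [262.2, 241.4] 0.65 786
cup_middle (array([509.2,  -8. ]), np.float64(0.3058445785761925))
cup_small side [227.3, 221.0] 0.75 310
cup_small (array([ 798.5, -325.8, -208.7]), np.float64(0.31033523086654013))
cup_small side [227.3, 221.0] 0.75 310
cup_small (array([619.4, -29.8]), np.float64(0.6616951296647692))
stopper [544.4 -77.4  18. ]
tube_mouth [200.7, 199.9] [220.4, 275.9] tri (array([526.9, 169.1,  39.6]), np.float64(4.094212486191307)) z top/side [528.3 169.4  43. ] [522.3 172.7  43. ]
stop_grip [210.0, 198.6] [230.7, 244.7] tri (array([518.4, 135.4, 101.6]), np.float64(5.576830515173173)) z top/side [520.4 136.  105. ] [512.8 139.6 105. ]
stop_paddle [231.9, 160.7] [195.8, 229.9] tri (array([627.1,  90. ,  83.4]), np.float64(12.295819608754039)) z top/side [620.4  86.8  87. ] [630.5  95.2  87. ]
button_face [210.4, 188.1] [281.4, 173.0] tri (array([466.5,  94.3, 274.5]), np.float64(93.2789998038084)) z top/side [546.6 135.8 105. ] [ 563.7 -243.8  105. ]
```

View pics/crop1.png

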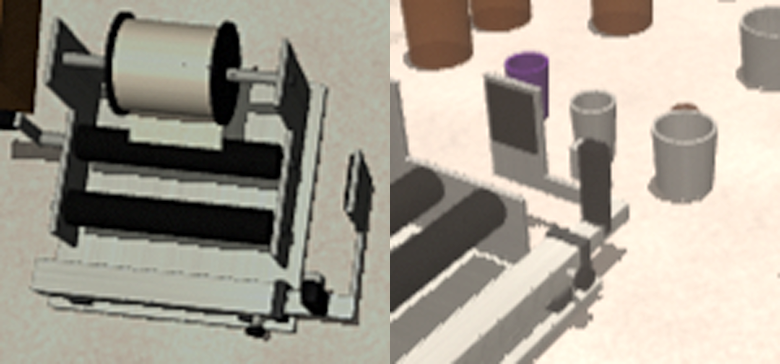

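The crop shows the labeller slightly rotated, with the grip at about (313,290) in the left half and the paddle at (358,185). The small cup is partly hidden by the grip in the side view. I'll take medians over several shots and check them with a rim overlay.

```bash
cat >> h.py <<'E'
def med(thing,guess,k=4,names=("top","side"),f="spot_point",tol=14):
    """median uv per view of detections near the projected guess"""
    out={}
    for n in names:
        u=[]
        for _ in range(k):
            c=cams.read_camera(n)
            g=[np.array(q["uv"]) for q in getattr(spotter,f)(c,thing)]
            g=[q for q in g if np.linalg.norm(q-proj(c,guess))<tol]
            if g: u.append(min(g,key=lambda q:np.linalg.norm(q-proj(c,guess))))
        if u: out[n]=(c,np.median(u,0),len(u))
    return out
E
python3 - <<'E'
from h import *
np.set_printoptions(precision=1,suppress=True)
est={}
for t,g,z in[("cup_large",[520,-246,0],0),("cup_middle",[509,-8,0],0),("cup_small",[610,-8,0],0),("tube_mouth",[528,169,43],43),("stop_grip",[518,136,105],105),("stop_paddle",[622,88,87],87),("stopper",[544,-77,0],0)]:
    m=med(t,g)
    print(t,[(n,v[1],v[2],atz(v[0],v[1],z)) for n,v in m.items()], tri(*m["top"][:2],*m["side"][:2]) if len(m)==2 else "")
    est[t]=np.mean([atz(v[0],v[1],z) for v in m.values()],0) if m else None
P={n:cams.read_camera(n) for n in("top","side")}
t=np.linspace(0,2*np.pi,60)
S=4
def crop(c,x0,y0,w,h,S):
    im=cv2.resize(c["color"][y0:y0+h,x0:x0+w],None,fx=S,fy=S,interpolation=cv2.INTER_CUBIC); im=cv2.convertScaleAbs(im,alpha=1.4)
    for n,D,d,H in[("cup_large",78,70,68),("cup_middle",62,54,66),("cup_small",46,38,64)]:
        if est[n] is None: continue
        for q,z,col in((D,H,(0,0,255)),(d,0,(0,255,0))):
            pts=np.array([(proj(c,[est[n][0]+q/2*np.cos(a),est[n][1]+q/2*np.sin(a),z])-[x0,y0]+.5)*S for a in t])
            cv2.polylines(im,[pts.astype(np.int32)],True,col,1)
    return im
a=crop(P["top"],240,145,160,90,5); b=crop(P["side"],200,170,130,110,5)
b=cv2.resize(b,(640,540))[:600]
out=np.vstack([cv2.resize(a,(533,300)),cv2.resize(b[:,:],(533,300+0))]) 
cv2.imwrite("pics/ov.png",out)
E
```

```text
cup_large [('top', array([362., 210.]), 4, array([ 511.4, -247.9,    0. ])), ('side', array([297.5, 209. ]), 4, array([ 511.8, -244.2,    0. ]))] (array([ 512.5, -248. ,   -2.2]), np.float64(1.436166918072384))
cup_middle [('top', array([271.4, 207.4]), 4, array([517. , -10.4,   0. ])), ('side', array([262.5, 254.6]), 3, array([503. ,   7.8,   0. ]))] (array([516.1, -11.1, -14.8]), np.float64(6.949124937745577))
cup_small [('top', array([272.1, 170.7]), 4, array([616.2, -11.2,   0. ])), ('side', array([229.1, 238.3]), 4, array([614.2, -22.7,   0. ]))] (array([611.5, -12.6,   7.3]), np.float64(6.119527681026959))
tube_mouth [('top', array([200.4, 198.9]), 4, array([530.8, 170.3,  43. ])), ('side', array([219.4, 275.2]), 4, array([525.5, 171.5,  43. ]))] (array([529.1, 169.7,  41.1]), np.float64(4.348354595652301))
stop_grip [('top', array([209.6, 196.8]), 4, array([525., 137., 105.])), ('side', array([228.8, 244.1]), 4, array([517.5, 139.3, 105. ]))] (array([522.7, 136.2, 102.5]), np.float64(5.869351773527096))
stop_paddle [('top', array([228.2, 160.4]), 4, array([621. ,  96.2,  87. ])), ('side', array([198.6, 230. ]), 4, array([624.3,  92.9,  87. ]))] (array([621.1,  96.3,  89.5]), np.float64(1.4561494647356357))
stopper [('top', array([296.4, 196.6]), 4, array([546.2, -76.1,   0. ])), ('side', array([264.8, 232.8]), 4, array([541.8, -86.2,   0. ]))] (array([541.5, -77.2,   6. ]), np.float64(7.471366003239275))
```

View pics/ov.png

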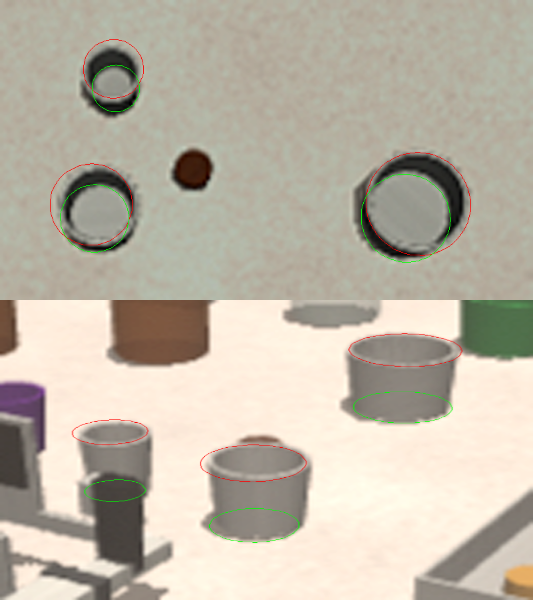

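The overlay shows the floors in the top view, as crop pixels: middle (99,213), small (114.5,84), large (407,211). The side-view rims are centred at middle (260,463), small (115,433) and large (402,350). I'll turn these into positions.

```bash
python3 - <<'E'
from h import *
np.set_printoptions(precision=1,suppress=True)
P={n:cams.read_camera(n) for n in("top","side")}
for t,a,b,H in[("M",(99,213),(260,463),66),("S",(114.5,84),(115,433),64),("L",(407,211),(402,350),68)]:
    ua=(240+a[0]/3.331-.5,145+a[1]/3.333-.5); ub=(200+b[0]/4.1-.5,170+(b[1]-300)/2.727-.5)
    print(t,atz(P["top"],ua,16),atz(P["side"],ub,H))
# dark-blob check: grip top + long edge of the tube in top view
c=P["top"]; o=r.observe(); M=R.from_rotvec(o["eef_rot"]).as_matrix(); print("tool yaw x",np.degrees(np.arctan2(M[1,0],M[0,0])))
g=cv2.cvtColor(c["color"],cv2.COLOR_BGR2GRAY)
im=cv2.resize(c["color"][175:215,180:240],None,fx=13,fy=13,interpolation=cv2.INTER_CUBIC)
cv2.imwrite("pics/grip.png",cv2.convertScaleAbs(im,alpha=1.3))
E
```

```text
M [511.6  -5.3  16. ] [506.2  -2.8  66. ]
S [614.9 -16.4  16. ] [611.6 -16.5  64. ]
L [ 514.6 -244.9   16. ] [ 513.6 -244.6   68. ]
tool yaw x 14.486077696676183
```

View pics/grip.png

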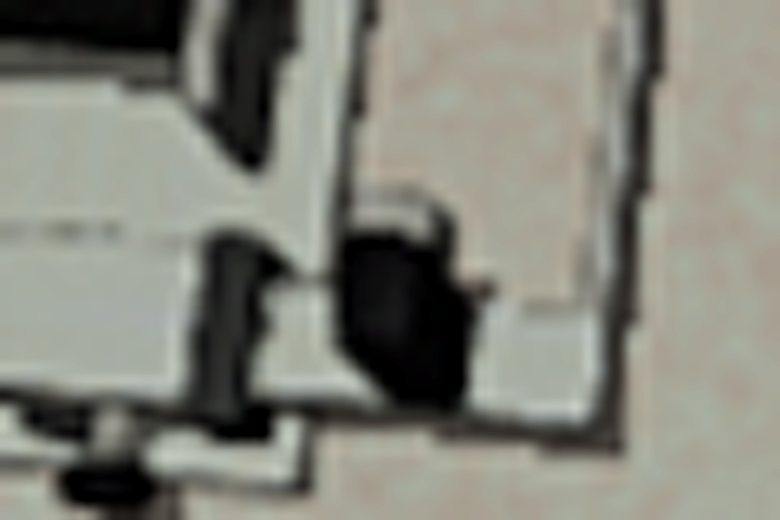

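Estimates: middle cup at (509,-4), small at (613,-16), large at (514,-245). The labeller's yaw is about -6.7°, and the scale reads about 10. All grasps will close along the labeller's x axis.

```bash
python3 -m crank '[[[0,0,0],-0.15],[[0,0,0],-0.15],[[0,0,0],-0.15],[[0,0,0],-0.15],[[0,0,0],-0.15],[[0,0,0],-0.15],[[0,0,0],-0.15],[[0,0,0],-0.15]]' 0
python3 -m crank '[[[40,17.5,0],0],[[40,17.5,0],0],[[40,17.5,0],0],[[40,17.5,0],0],[[40,17.5,0],0],[[40,17.5,0],0],[[40,17.5,0],0],[[40,17.5,0],0],[[40,17.5,0],0],[[40,17.5,0],0],[[40,17.5,0],0],[[40,17.5,0],0],[[40,17.5,0],0],[[40,17.5,0],0],[[40,17.5,0],0],[[38,17,0],0],[[0,0,0],0],[[0,0,0],0]]'
cat > st.py <<'E'
from h import *
import sys
o=r.observe(); M=R.from_rotvec(o["eef_rot"]).as_matrix()
print("t",round(o["time"],2),"pos",o["eef_pos"].round(1),"yaw",np.degrees(np.arctan2(M[1,0],M[0,0])).round(1),"z",M[:,2].round(3),"F",o["wrist_force"].round(1),"w",round(o["gripper_width"],1),"ff",round(o["finger_force"],1))
if len(sys.argv)>3: print("to go (tool axes)",(M.T@(np.array(sys.argv[1:4],float)-o["eef_pos"])).round(1))
E
python3 st.py 509 -4 100
```

```text
time: 9.3
eef_pos: [156.3, -605.1, 245.3]
eef_rot: [-2.343, -2.092, -0.0]
wrist_force: [-0.1, 0.3, -0.7]
gripper_width: 85.4
finger_force: 0.0
time: 11.55
eef_pos: [508.9, -4.9, 245.2]
eef_rot: [-2.349, -2.086, 0.001]
wrist_force: [-0.3, 0.4, 0.1]
gripper_width: 85.5
finger_force: 0.0
t 11.55 pos [508.9  -4.9 245.2] yaw 83.2 z [-0. -0. -1.] F [-0.3  0.4  0.1] w 85.5 ff 0.0
to go (tool axes) [1.000e+00 1.000e-01 1.452e+02]
```

```bash
python3 -m crank '[[[0,0,40],0],[[0,0,40],0],[[0,0,40],0],[[0,0,30],0],[[0,0,20],0],[[0,0,15],0],[[0,0,10],0],[[0,0,0],0]]' 0
python3 -m crank '[[[0,0,0],0],[[0,0,0],0],[[0,0,0],0],[[0,0,0],0],[[0,0,0],0],[[0,0,0],0]]' 1
python3 - <<'E'
from h import *
import time
c=cams.read_camera("side"); im=cv2.resize(c["color"][150:290,180:340],None,fx=4,fy=4); cv2.imwrite("pics/g1.png",im)
E
python3 st.py
```

```text
time: 12.55
eef_pos: [508.8, -4.8, 50.1]
eef_rot: [-2.349, -2.086, 0.001]
wrist_force: [0.7, -0.0, 0.8]
gripper_width: 85.3
finger_force: 0.0
time: 13.3
eef_pos: [509.8, -4.4, 51.8]
eef_rot: [2.347, 2.085, 0.002]
wrist_force: [-3.0, -0.4, 7.9]
gripper_width: 58.7
finger_force: 63.1
t 13.35 pos [509.8  -4.4  51.8] yaw 83.2 z [ 0.002 -0.001 -1.   ] F [-2.3 -1.2  9.2] w 59.3 ff 63.1
```

View pics/g1.png

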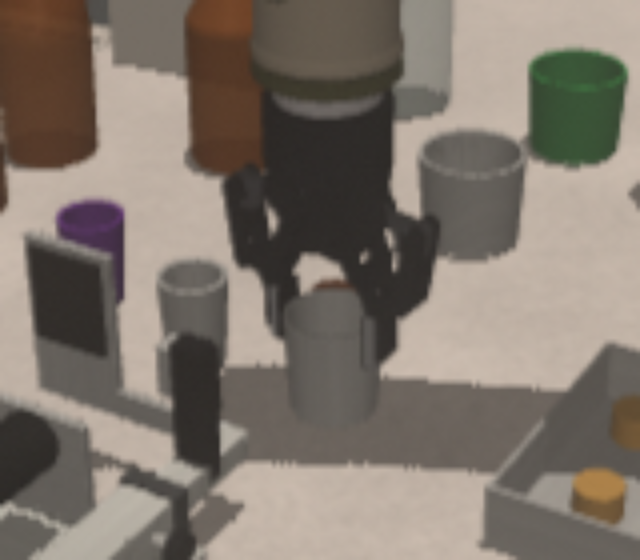

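The picture shows the middle cup held upright between the fingers at crop (333,350), with the tips about 28 mm below its rim. Now I'll lift it and carry it over the large cup.

```bash
python3 -m crank '[[[0,0,-20],0],[[0,0,-40],0],[[0,0,-40],0],[[-20,2,0],0],[[-40,5,0],0],[[-40,5,0],0],[[-40,5,0],0],[[-40,5,0],0],[[-30,5,0],0],[[-20,3,0],0],[[-8,2,0],0],[[0,0,0],0],[[0,0,0],0],[[0,0,0],0]]'
python3 st.py 514 -245 150
python3 - <<'E'
from h import *
ims=[]
for n,(x,y,w,h) in(("side",(230,90,140,140)),("top",(310,140,110,110))):
    c=cams.read_camera(n); im=cv2.convertScaleAbs(c["color"],alpha=1.4)
    ims.append(cv2.resize(im[y:y+h,x:x+w],(400,400),interpolation=cv2.INTER_CUBIC))
cv2.imwrite("pics/g2.png",np.hstack(ims))
E
```

```text
time: 15.1
eef_pos: [513.0, -243.3, 150.4]
eef_rot: [-2.347, -2.089, -0.0]
wrist_force: [-0.6, -0.0, -1.0]
gripper_width: 59.2
finger_force: 65.0
t 15.1 pos [ 513.  -243.3  150.4] yaw 83.3 z [ 0.  0. -1.] F [-0.6 -0.  -1. ] w 59.2 ff 65.0
to go (tool axes) [-1.5  1.2  0.4]
```

View pics/g2.png

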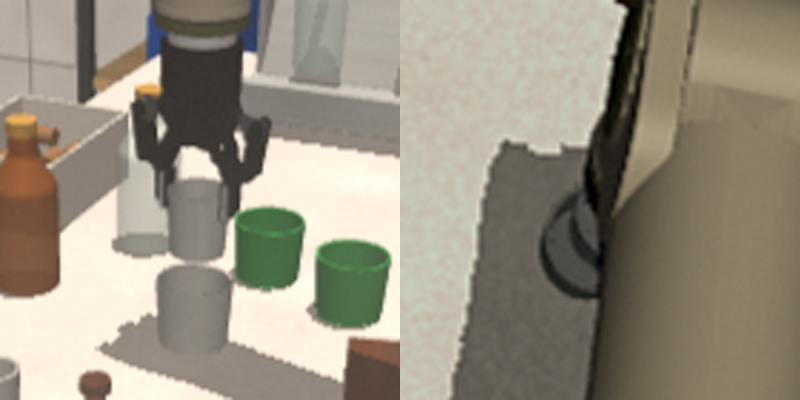

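The side view shows the held cup centred at crop column 197 and the large cup's rim at 194. I'll check that against the projection.

```bash
python3 - <<'E'
from h import *
c=cams.read_camera("side")
for p in([513,-243.3,131],[514,-245,68],[514,-245,34]): print(p,((proj(c,p)+.5-[230,90])*2.857).round(1))
print(((proj(c,[514,-255,68])-proj(c,[514,-245,68]))*2.857),((proj(c,[524,-245,68])-proj(c,[514,-245,68]))*2.857))
E
```

```text
[513, -243.3, 131] [196.2 223.2]
[514, -245, 68] [194.2 280.7]
[514, -245, 34] [193.3 311.1]
[ 3.72053887 -3.9829832 ] [-9.30495343 -1.84460248]
```

```bash
python3 -m crank '[[[-1.5,1.2,20],0],[[0,0,15],0],[[0,0,10],0],[[0,0,8],0],[[0,0,6],0],[[0,0,4],0],[[0,0,3],0],[[0,0,0],0]]'
python3 st.py
```

```text
time: 16.25
eef_pos: [513.8, -246.2, 84.3]
eef_rot: [-2.349, -2.087, -0.0]
wrist_force: [0.2, 0.4, -0.5]
gripper_width: 59.2
finger_force: 65.0
t 16.25 pos [ 513.8 -246.2   84.3] yaw 83.2 z [-0.  0. -1.] F [ 0.2  0.4 -0.5] w 59.2 ff 65.0
```

```bash
python3 -m crank '[[[0,0,2],0],[[0,0,2],0],[[0,0,0],0]]'
python3 -m crank '[[[0,0,0],0],[[0,0,0],0],[[0,0,0],0],[[0,0,0],0],[[0,0,-20],0],[[0,0,-40],0],[[0,0,-40],0],[[0,0,0],0]]' 0
python3 st.py 613 -16.5 170
python3 - <<'E'
from h import *
ims=[]
for n,(x,y,w,h) in(("side",(240,130,120,100)),):
    c=cams.read_camera(n); im=cv2.convertScaleAbs(c["color"],alpha=1.4)
    ims.append(cv2.resize(im[y:y+h,x:x+w],(480,400),interpolation=cv2.INTER_CUBIC))
cv2.imwrite("pics/g3.png",np.hstack(ims))
E
```

```text
time: 16.62
eef_pos: [513.7, -246.2, 80.2]
eef_rot: [-2.348, -2.086, 0.0]
wrist_force: [-0.4, 0.3, -1.3]
gripper_width: 59.0
finger_force: 65.0
time: 17.62
eef_pos: [515.8, -246.7, 184.0]
eef_rot: [2.344, 2.083, 0.004]
wrist_force: [0.4, -0.0, -0.4]
gripper_width: 85.5
finger_force: 0.0
t 17.62 pos [ 515.8 -246.7  184. ] yaw 83.2 z [ 0.006 -0.003 -1.   ] F [ 0.4 -0.  -0.4] w 85.5 ff 0.0
to go (tool axes) [240.   69.4  13.9]
```

View pics/g3.png

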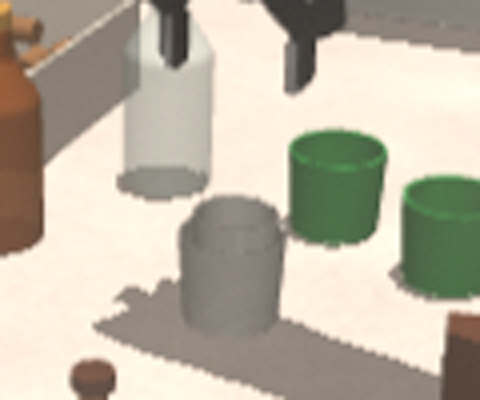

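The middle cup sits in the large one, rim protruding, centred at crop (237,215). On to the small cup.

```bash
python3 -m crank '[[[20,6,0],0],[[40,12,0],0],[[45,13,0],0],[[45,13,0],0],[[45,13,0],0],[[30,10,0],0],[[15,4.4,0],0],[[0,0,30],0],[[0,0,30],0],[[0,0,0],0],[[0,0,0],0]]' 0
python3 st.py 613 -16.5 50
python3 - <<'E'
from h import *
c=cams.read_camera("side"); print("M rim",atz(c,(298.75,183.25),82)); 
t=cams.read_camera("top"); 
for d in spotter.masks_of(t,"cup_large"): print("L",np.round(d["uv"]),d["p"],atz(t,d["uv"],60).round(1))
for q in spotter.masks_of(c,"cup_small"): print("S",np.round(q["uv"]),q["p"],atz(c,q["uv"],40).round(1))
E
```

```text
time: 19.05
eef_pos: [613.2, -16.9, 121.1]
eef_rot: [2.349, 2.085, 0.001]
wrist_force: [0.2, 0.1, 0.7]
gripper_width: 85.5
finger_force: 0.0
t 19.05 pos [613.2 -16.9 121.1] yaw 83.2 z [ 0.001 -0.    -1.   ] F [0.2 0.1 0.7] w 85.5 ff 0.0
to go (tool axes) [ 0.3 -0.3 71.1]
M rim [ 511.19520824 -246.72002743   82.        ]
L [433. 213.] 0.96 [ 495.5 -415.4   60. ]
L [414. 257.] 0.72 [ 386.4 -365.5   60. ]
L [354. 211.] 0.55 [ 499.6 -219.1   60. ]
S [201. 209.] 0.72 [724.5 -68.   40. ]
S [226. 224.] 0.63 [621.6 -23.8  40. ]
```

```bash
python3 -m crank '[[[0,0,30],0],[[0,0,20],0],[[0,0,12],0],[[0,0,9],0],[[0,0,0],0]]' 0
python3 -m crank '[[[0,0,0],0],[[0,0,0],0],[[0,0,0],0],[[0,0,0],0],[[0,0,0],0],[[0,0,0],0],[[0,0,0],0]]' 1
python3 st.py
python3 -m crank '[[[0,0,-20],0],[[0,0,-40],0],[[0,0,-50],0],[[0,0,-10],0],[[0,0,0],0],[[0,0,0],0]]'
python3 st.py 512.5 -246.5 168
python3 - <<'E'
from h import *
c=cams.read_camera("side"); im=cv2.convertScaleAbs(c["color"],alpha=1.3)
cv2.imwrite("pics/g4.png",cv2.resize(im[100:260,150:320],(680,640)[:2])[:600])
o=r.observe()["eef_pos"]; print(((proj(c,[o[0],o[1],o[2]-50+32])+.5-[150,100])*4).round(1))
E
```

```text
time: 19.88
eef_pos: [612.7, -16.2, 49.0]
eef_rot: [-2.348, -2.086, 0.001]
wrist_force: [1.0, -0.2, 0.2]
gripper_width: 85.3
finger_force: 0.0
time: 20.75
eef_pos: [613.1, -16.1, 50.4]
eef_rot: [2.348, 2.086, 0.001]
wrist_force: [-2.8, 0.2, 5.9]
gripper_width: 43.9
finger_force: 60.2
t 20.75 pos [613.1 -16.1  50.4] yaw 83.2 z [ 0.001 -0.    -1.   ] F [-2.8  0.2  5.9] w 43.9 ff 60.2
time: 21.5
eef_pos: [612.1, -16.5, 168.0]
eef_rot: [-2.347, -2.086, 0.003]
wrist_force: [0.1, -0.8, -0.8]
gripper_width: 43.8
finger_force: 61.2
t 21.5 pos [612.1 -16.5 168. ] yaw 83.2 z [-0.002 -0.    -1.   ] F [ 0.1 -0.8 -0.8] w 43.8 ff 61.2
to go (tool axes) [-2.401e+02 -7.180e+01  2.000e-01]
[304.9 352.4]
```

View pics/g4.png

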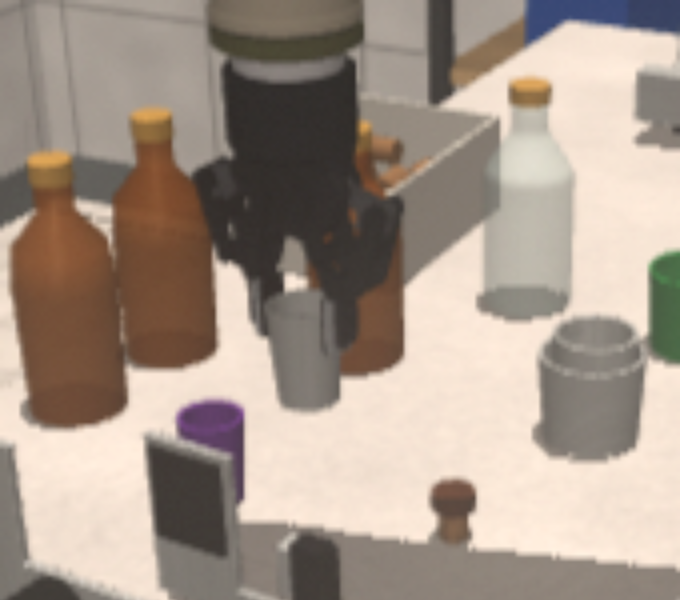

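The small cup is held upright at crop (308,352). The nested pair's rim is at (598,337), which agrees with the earlier fix. Carrying it over now.

```bash
python3 -m crank '[[[-20,-6,0],0],[[-40,-12,0],0],[[-45,-13,0],0],[[-45,-14,0],0],[[-40,-13,0],0],[[-30,-9,0],0],[[-18.5,-5,0],0],[[0,0,0],0],[[0,0,0],0],[[0,0,0],0]]'
python3 st.py 512.5 -245 100
python3 - <<'E'
from h import *
c=cams.read_camera("side"); im=cv2.convertScaleAbs(c["color"],alpha=1.3)
cv2.imwrite("pics/g5.png",cv2.resize(im[110:230,240:360],(600,600),interpolation=cv2.INTER_CUBIC))
o=r.observe()["eef_pos"]; print([((proj(c,p)+.5-[240,110])*5).round(1) for p in([o[0],o[1],o[2]-50+32],[512.5,-246.5,82])])
E
```

```text
time: 22.8
eef_pos: [514.2, -242.8, 169.4]
eef_rot: [-2.345, -2.09, -0.001]
wrist_force: [-0.2, 0.6, -0.3]
gripper_width: 43.9
finger_force: 61.2
t 22.8 pos [ 514.2 -242.8  169.4] yaw 83.4 z [ 0.     0.001 -1.   ] F [-0.2  0.6 -0.3] w 43.9 ff 61.2
to go (tool axes) [-2.5 -1.4 69.4]
[array([292.5, 256.4]), array([294. , 368.5])]
```

View pics/g5.png

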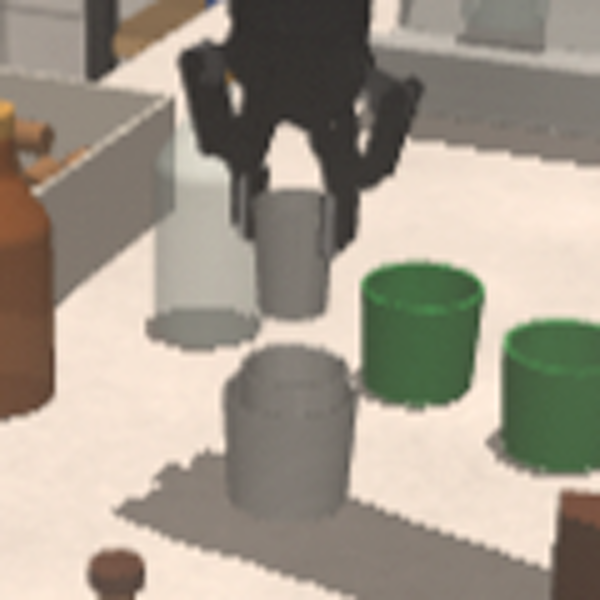

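In the picture the small cup (column 293) lines up with the middle cup's rim (column 294). Lowering.

```bash
python3 -m crank '[[[-2.5,-1.4,20],0],[[0,0,20],0],[[0,0,12],0],[[0,0,10],0],[[0,0,6],0],[[0,0,3],0],[[0,0,2],0],[[0,0,0],0]]'
python3 st.py
```

```text
time: 23.85
eef_pos: [511.8, -247.0, 96.5]
eef_rot: [2.348, 2.086, 0.0]
wrist_force: [-0.1, 0.4, -0.4]
gripper_width: 43.8
finger_force: 61.2
t 23.85 pos [ 511.8 -247.    96.5] yaw 83.2 z [ 0. -0. -1.] F [-0.1  0.4 -0.4] w 43.8 ff 61.2
```

```bash
python3 -m crank '[[[0,0,0],0],[[0,0,0],0],[[0,0,0],0],[[0,0,0],0],[[0,0,-20],0],[[0,0,-40],0],[[0,0,-40],0],[[0,0,0],0],[[0,0,0],0]]' 0
python3 st.py 521.5 138 180
python3 - <<'E'
from h import *
c=cams.read_camera("side"); im=cv2.convertScaleAbs(c["color"],alpha=1.3)
cv2.imwrite("pics/g6.png",cv2.resize(im[130:230,240:360],(480,400),interpolation=cv2.INTER_CUBIC))
E
```

```text
time: 24.98
eef_pos: [511.4, -247.0, 195.9]
eef_rot: [-2.349, -2.086, 0.0]
wrist_force: [0.1, -0.8, 0.1]
gripper_width: 84.9
finger_force: 0.0
t 24.98 pos [ 511.4 -247.   195.9] yaw 83.2 z [-0. -0. -1.] F [ 0.1 -0.8  0.1] w 84.9 ff 0.0
to go (tool axes) [383.5 -35.3  15.9]
```

View pics/g6.png

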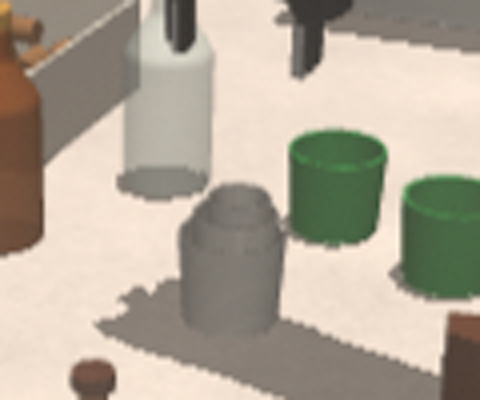

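All three cups are nested in size order. That view put me one over the 10-picture limit, so from here I'll work from numbers only. Moving to the grip.

```bash
python3 -m crank '[[[20,-2,0],0],[[45,-4,0],0],[[50,-5,0],0],[[50,-5,0],0],[[50,-5,0],0],[[50,-5,0],0],[[50,-5,0],0],[[40,-3,0],0],[[20,-1,0],0],[[8.5,-0.3,0],0],[[0,0,0],0],[[0,0,0],0]]' 0
python3 st.py 521.5 138 101
python3 - <<'E'
from h import *
np.set_printoptions(precision=1,suppress=True)
c=cams.read_camera("side")
for t,z in(("stop_grip",105),("tube_mouth",43),("stop_paddle",87)):
    print(t,[(q["uv"],round(q["p"],2),atz(c,q["uv"],z)) for q in spotter.spot_point(c,t)][:2])
# dark post in the side view: column extent of dark pixels at heights between 80 and 120
g=c["color"].max(2).astype(int)
for z in(85,95,110):
    u=proj(c,[521.5,138,z]); v=int(round(u[1])); print(z,u,g[v,int(u[0])-10:int(u[0])+11])
E
```

```text
time: 26.52
eef_pos: [521.8, 136.9, 196.1]
eef_rot: [2.35, 2.085, -0.001]
wrist_force: [1.3, -0.5, 0.8]
gripper_width: 85.5
finger_force: 0.0
t 26.52 pos [521.8 136.9 196.1] yaw 83.2 z [-0.    -0.001 -1.   ] F [ 1.3 -0.5  0.8] w 85.5 ff 0.0
to go (tool axes) [ 1.1 -0.4 95.1]
stop_grip [([230.3, 242.6], 0.84, array([517.5, 132.9, 105. ]))]
tube_mouth [([221.6, 276.6], 0.68, array([518.7, 173.8,  43. ])), ([297.9, 208.1], 0.49, array([ 484.4, -176.2,   43. ]))]
stop_paddle [([196.6, 229.9], 0.83, array([628.8,  94.5,  87. ])), ([361.2, 231.3], 0.56, array([281.4, -58. ,  87. ]))]
85 [227.9 251.2] [115 132 132 136 134 145  79  52  52  53  53  52  53  53  53  54  54  53
 140 185 193]
95 [227.7 247.3] [194 197 150 108 102  90  60  53  53  53  54  53  52  54  55  55  55  54
 177 190 191]
110 [227.4 241.4] [195 196 131 102 102  78  57  53  54  54  54  54  53  54  53  54  54  74
 181 195 194]
```

```bash
python3 -m crank '[[[0,0,25],0],[[0,0,25],0],[[0,0,20],0],[[0,0,15],0],[[0,0,10],0],[[0,0,0],0]]' 0
python3 st.py
python3 -m crank '[[[0,0,0],0],[[0,0,0],0],[[0,0,0],0],[[0,0,0],0]]' 0.5
python3 -m crank '[[[0,0,0],0],[[0,0,0],0],[[0,0,0],0],[[0,0,0],0],[[0,0,0],0]]' 1
python3 st.py
```

```text
time: 27.48
eef_pos: [521.5, 137.9, 100.9]
eef_rot: [-2.348, -2.086, 0.001]
wrist_force: [0.5, -0.4, -0.4]
gripper_width: 85.1
finger_force: 0.0
t 27.48 pos [521.5 137.9 100.9] yaw 83.2 z [-0.001  0.    -1.   ] F [ 0.5 -0.4 -0.4] w 85.1 ff 0.0
time: 27.98
eef_pos: [521.9, 138.1, 101.5]
eef_rot: [2.348, 2.086, 0.001]
wrist_force: [0.1, -0.1, -0.1]
gripper_width: 42.7
finger_force: 0.0
time: 28.6
eef_pos: [523.2, 138.0, 102.5]
eef_rot: [2.347, 2.085, 0.004]
wrist_force: [2.4, -1.7, 5.6]
gripper_width: 23.9
finger_force: 59.9
t 28.6 pos [523.2 138.  102.5] yaw 83.2 z [ 0.003  0.    -1.   ] F [ 2.4 -1.7  5.6] w 23.9 ff 59.9
```

The button is in (width about 24). Drawing out partway and watching the lateral force.

```bash
python3 -m crank '[[[-4,0,0],0],[[-8,0,0],0],[[-10,0,0],0],[[-10,0,0],0],[[-10,0,0],0],[[-10,0,0],0],[[-8,0,0],0],[[0,0,0],0],[[0,0,0],0]]'
python3 st.py 523.2 138 102.5
```

```text
time: 29.72
eef_pos: [517.3, 77.5, 102.5]
eef_rot: [2.347, 2.083, 0.006]
wrist_force: [8.3, -2.6, 2.8]
gripper_width: 24.3
finger_force: 59.4
t 29.73 pos [517.3  77.5 102.5] yaw 83.2 z [ 0.005 -0.    -1.   ] F [ 8.3 -2.6  2.8] w 24.3 ff 59.4
to go (tool axes) [60.8 -1.4  0.1]
```

```bash
python3 -m crank '[[[-4,0.7,0],0],[[-8,0.7,0],0],[[-10,0.7,0],0],[[-10,0.3,0],0],[[-10,0.3,0],0],[[-10,0.3,0],0],[[-10,0.3,0],0],[[-8,0.2,0],0],[[0,0,0],0],[[0,0,0],0]]'
python3 st.py 523.2 138 102.5
cat > sc.py <<'E'
from h import *
np.set_printoptions(precision=0,suppress=True,linewidth=200)
o=r.observe()["eef_pos"]
d=np.array([523.2-o[0],138-o[1]]); d/=np.linalg.norm(d)   # +y of labeller as travelled
n=np.array([d[1],-d[0]])
ctr=o[:2]-1.5*n
print("dir yaw",np.degrees(np.arctan2(-d[0],d[1])).round(2))
for name in("top","side"):
    c=cams.read_camera(name); g=cv2.cvtColor(c["color"],cv2.COLOR_BGR2GRAY).astype(np.float32)
    print(name,"mm from grip centre 10..190 step 2, z=52")
    for off in(-8,-4,0,4,8):
        q=np.array([proj(c,[*(ctr+d*k+n*off),52]) for k in range(10,192,2)],np.float32)
        print(off,cv2.remap(g,q[None,:,0],q[None,:,1],cv2.INTER_LINEAR)[0].round())
    for t in("tube_mouth","stop_grip","stop_paddle"):
        print(t,[(np.round(q["uv"],1).tolist(),round(q["p"],2),atz(c,q["uv"],dict(tube_mouth=43,stop_grip=105,stop_paddle=87)[t])) for q in spotter.spot_point(c,t)][:2])
E
python3 sc.py
```

```text
time: 30.98
eef_pos: [510.6, 8.0, 102.5]
eef_rot: [2.347, 2.085, 0.001]
wrist_force: [-1.3, -1.7, 10.3]
gripper_width: 24.2
finger_force: 62.2
t 30.98 pos [510.6   8.  102.5] yaw 83.2 z [ 0.002 -0.001 -1.   ] F [-1.3 -1.7 10.3] w 24.2 ff 62.2
to go (tool axes) [ 1.305e+02 -2.800e+00 -1.000e-01]
dir yaw -5.53
top mm from grip centre 10..190 step 2, z=52
-8 [ 82.  81.  80.  80.  80.  80.  79.  78.  77.  76.  77.  76.  74.  73.  73.  71.  70.  69.  67.  67.  64.  62.  60.  58.  57.  54.  50.  46.  54.  74.  84.  87.  98. 132. 147. 152. 148. 144. 134.
 128. 127. 126. 128. 130. 135. 139. 145. 150. 150. 148. 142. 133. 133. 128. 112.  78.  87. 120. 144. 147. 151. 146. 138. 131. 132. 130. 127. 126. 129. 133. 138. 142. 148. 150. 146. 136. 115.  79.
  23.  33.  38.  33.  31.  80. 127. 149. 143. 141. 141. 140. 140.]
-4 [ 82.  81.  81.  80.  81.  80.  79.  79.  78.  77.  77.  76.  75.  73.  73.  72.  71.  70.  69.  67.  65.  64.  62.  60.  58.  55.  52.  47.  58.  77.  92.  90.  89. 105. 127. 148. 143. 142. 141.
 141. 142. 141. 141. 141. 142. 142. 141. 141. 141. 141. 141. 142. 143. 141. 124.  86
[... 3596 characters left out ...]
[103. 107. 105. 110. 108. 110. 112. 112. 111. 107. 105. 107. 102.  93.  87.  86.  95.  96.  90.  85.  87.  94.  98.  92.  88.  88.  92.  96.  91.  85.  99. 123. 140. 144. 143. 143. 153. 154. 149.
 137. 134. 146. 158. 161. 147. 137. 150. 160. 158. 138. 138. 151. 164. 145. 130. 130. 147. 166. 157. 141. 135. 139. 160. 168. 156. 142. 157. 171. 161. 145. 148. 158. 148. 113.  84.  77.  76.  74.
  81. 111. 146. 167. 178. 178. 178. 178. 179. 179. 177. 178. 177.]
tube_mouth [([220.8, 273.2], 0.92, array([526., 164.,  43.]))]
stop_grip [([262.0, 214.3], 0.65, array([510.,  -6., 105.])), ([300.2, 196.9], 0.16, array([ 461., -128.,  105.]))]
stop_paddle [([228.8, 207.0], 0.6, array([616., -33.,  87.]))]
```

```bash
cat > sc2.py <<'E'
from h import *
np.set_printoptions(precision=1,suppress=True,linewidth=200)
o=r.observe()["eef_pos"]
d=np.array([523.2-o[0],138-o[1]]); tr=np.linalg.norm(d); d/=tr; n=np.array([d[1],-d[0]]); ctr=o[:2]-1.5*n
c=cams.read_camera("top"); g=cv2.cvtColor(c["color"],cv2.COLOR_BGR2GRAY).astype(np.float32)
k=np.arange(80,185,.25); res=[]
T=[]
for off in np.arange(-8,-2.9,.5):
    q=np.array([proj(c,[*(ctr+d*a+n*off),52]) for a in k],np.float32); v=cv2.remap(g,q[None,:,0],q[None,:,1],cv2.INTER_LINEAR)[0]
    w=(k>114)&(k<128); wt=np.clip(135-v[w],0,None); L=(k[w]*wt).sum()/wt.sum()
    w=(k>150); i=np.argmax((v<87)&w); E=k[i]; res.append((L,E,E-L))
for off in np.arange(2,8.1,.5):
    q=np.array([proj(c,[*(ctr+d*a+n*off),52]) for a in k],np.float32); T.append(cv2.remap(g,q[None,:,0],q[None,:,1],cv2.INTER_LINEAR)[0])
T=np.mean(T,0); m=[]
for j in range(-2,4):
    a=121.2+10.1*j; w=(abs(k-a)<4); wt=np.clip(138-T[w],0,None); m.append((k[w]*wt).sum()/wt.sum())
m=np.array(m); R_=np.array(res); sc=np.polyfit(np.arange(len(m))*10,m,1)[0]
print("travel",tr,"line100",R_[:,0].mean(),"edge",R_[:,1].mean(),R_[:,2].std(),"ticks",m,"scale",sc.round(3),"s=",100+R_[:,2].mean()/sc,"s0=",100+R_[:,2].mean()/sc-tr)
E
python3 sc2.py
python3 -m crank '[[[-2,0,0],0],[[-1,0,0],0],[[0,0,0],0],[[0,0,0],0]]' >/dev/null; python3 sc2.py
python3 -m crank '[[[-2,0,0],0],[[-1,0,0],0],[[0,0,0],0],[[0,0,0],0]]' >/dev/null; python3 sc2.py; python3 st.py
```

```text
travel 130.45928902970633 line100 120.90776039506433 edge 163.5909090909091 0.17388808840647765 ticks [100.4 110.5 120.8 131.1 141.2 151.4] scale 1.022 s= 141.76332751815738 s0= 11.304038488451056
travel 132.71196368226748 line100 120.5413827616098 edge 165.8409090909091 0.16874408234293503 ticks [100.3 110.3 120.6 130.8 141.  151.3] scale 1.021 s= 144.37175529098533 s0= 11.659791608717853
travel 135.6955343288495 line100 120.87958296478165 edge 168.8181818181818 0.12196598017699592 ticks [100.4 110.7 120.9 131.1 141.3 151.2] scale 1.017 s= 147.14785881652514 s0= 11.45232448767564
t 32.52 pos [510.1   2.9 102.5] yaw 83.3 z [ 0.002  0.    -1.   ] F [ 1.   0.4 10. ] w 24.1 ff 61.8
```

```bash
sed -i 's/^print("travel".*/&; print("E-tr",R_[:,1].mean()-tr)/' sc2.py
python3 -m crank '[[[-1.2,0,0],0],[[0,0,0],0],[[0,0,0],0]]' >/dev/null; python3 sc2.py
for i in 1 2; do :; done
python3 -m crank '[[[-1,0,0],0],[[0,0,0],0],[[0,0,0],0]]' >/dev/null; python3 sc2.py
python3 -m crank '[[[-0.8,0,0],0],[[0,0,0],0],[[0,0,0],0]]' >/dev/null; python3 sc2.py
```

```text
travel 136.87046159828202 line100 120.85867429273584 edge 169.95454545454547 0.25665049577486976 ticks [101.4 111.3 121.2 130.6 140.3 150.4] scale 0.977 s= 150.27114728982747 s0= 13.400685691545448
E-tr 33.08408385626345
travel 137.82887186476358 line100 121.32014836064522 edge 169.5681818181818 0.2790624120491015 ticks [100.2 110.4 120.6 130.8 141.  151.1] scale 1.02 s= 147.3151625907102 s0= 9.486290725946617
E-tr 31.73930995341823
travel 138.62186860455623 line100 120.76495495249516 edge 170.20454545454547 0.5248779609251663 ticks [100.7 110.9 121.1 131.4 141.1 150.9] scale 1.004 s= 149.22563481004119 s0= 10.603766205484959
E-tr 31.58267684998924
```

```bash
python3 -m crank '[[[-0.8,0,0],0],[[0,0,0],0],[[0,0,0],0]]' >/dev/null; python3 sc2.py; python3 st.py
```

```text
travel 139.4092075425269 line100 120.87019562809013 edge 169.04545454545453 0.16401363494038104 ticks [101.5 110.7 120.7 130.6 140.6 150.5] scale 0.985 s= 148.93225977990426 s0= 9.523052237377357
E-tr 29.636247002927632
t 34.23 pos [509.8  -0.8 102.5] yaw 83.3 z [ 0.003  0.    -1.   ] F [0.5 0.8 8.7] w 24.0 ff 61.7
```

```bash
python3 -m crank '[[[1.2,0,0],0],[[0,0,0],0],[[0,0,0],0],[[0,0,0],0]]' >/dev/null; python3 sc2.py; python3 st.py
python3 - <<'E'
from h import *
t=cams.read_camera("top");c=cams.read_camera("side")
for th in("cup_large","cup_middle","cup_small","stopper"):
    print(th,[(np.round(q["uv"]).tolist(),round(q["p"],2)) for q in spotter.spot_point(t,th)],[(np.round(q["uv"]).tolist(),round(q["p"],2)) for q in spotter.spot_point(c,th)])
E
```

```text
travel 138.79579897755065 line100 120.7066145479845 edge 169.9318181818182 0.23945518929841134 ticks [100.9 111.1 120.9 131.3 141.1 150.6] scale 0.997 s= 149.3533076637944 s0= 10.55750868624375
E-tr 31.13601920426754
t 34.77 pos [ 5.098e+02 -2.000e-01  1.025e+02] yaw 83.3 z [ 0.002 -0.    -1.   ] F [ 0.9 -0.1  9.7] w 24.1 ff 61.9
cup_large [([428.0, 216.0], 0.97), ([413.0, 259.0], 0.79), ([362.0, 210.0], 0.55)] [([350.0, 200.0], 0.74), ([232.0, 204.0], 0.69), ([324.0, 186.0], 0.55)]
cup_middle [([363.0, 208.0], 0.59)] [([298.0, 207.0], 0.62)]
cup_small [([363.0, 208.0], 0.7), ([288.0, 137.0], 0.55)] [([203.0, 225.0], 0.7), ([296.0, 200.0], 0.54), ([232.0, 207.0], 0.52)]
stopper [([297.0, 198.0], 0.55)] []
```

```bash
python3 -c "
from workcell import job
print(job.hand_in())"
```

```text
the job is handed in; nothing more can be done
None
```

The job is handed in: the three cups are nested upright in the large one, and the stop arm is out to about 150 mm (my estimate, good to about 1 mm) with the grip held and the button squeezed; I viewed 11 pictures, one over your limit of 10.

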